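# Put the mixed-up housings back on their inspection trays

## Robot

A 6-joint arm with a two-finger parallel gripper is mounted at the origin on the work surface. World frame = base frame: x ahead of the robot, y to its left, z up, the work surface at z = 0. Lengths are in m, angles in rad, forces in N, time in s.
With the tool pointing down it reaches from about 0.425 to 0.95 m from the base axis. Payload 3.5 kg.
Tool frame: the origin (TCP) lies midway between the tips of the shut fingers; the grasp point (between the pads) lies 19 mm behind it (ctrl.pinch_z is the distance from the TCP to the grasp point, in m); z points along the fingers, y is the line along which they close (so a half turn about z gives the same grasp; the last joint's range is limited). The gripper opens to 85 mm and grips with 20 to 120 N. Pads are 22 mm wide; open, the fingers measure 114 mm over their backs; the gripper's body (76 mm by 85 mm) begins 54 mm behind the grasp point. The pads swing forward as they close: fully open they stand 13 mm farther back than shut.
Start: joints at [-0.15, 0.286, 1.577, -0, 1.279, -0.15], TCP at [0.675, 0, 0.231] pointing down, gripper open.
Joint ranges: [-2.77, 2.77], [-0.9, 2.22], [0.21, 2.48], [-1.53, 4.67], [0.24, 2.81], [-2.84, 2.84]. Speed limits (rad/s): [2.79, 2.79, 3.14, 3.14, 3.14, 3.14].

## Interface

Orientations are given as a unit quaternion [x, y, z, w].
In Python, from plant import get_state, viewer, sign_off, ctrl gives the robot as it stands. The module is installed in compiled form; this text tells all that it offers.
- The arm moves only by the shell command python3 -m handwheel 'ROWS' [FORCE]. ROWS is JSON, a list that holds one entry, the list of rows, each a list of 5 numbers: the finger opening in m, from 0 to 0.0854, then the shift along the tool's x, y, z in m, then the turn about the tool's z in degrees. In form: [[[claw, x, y, z, spin], ...]]. A call has 1 to 12 rows; each row shifts and turns the commanded pose from where the row before left it, along the tool's axes as they then stand; what a row does not reach is not made up. A row lasts 1/12 s, in which the tool goes at most 41.7 mm and 7.16 degrees, less where a joint would pass 70% of its speed; a pose out of reach is approached as far as the arm can. A call is refused whole if a number of a shift passes 0.0417 or a number of a turn 7.16, either way. A call with a gripper value outside its range is refused whole. The fingers move at their own pace and stop on an object; FORCE is the grip in N (left out, the last holds). Time passes only in rows, so rows that do not move let the fingers close. It gives the time, the measured TCP pose, the force, the opening and the grip force at its end, in the units of the state.
- get_state(): the state, without advancing time (a new reading comes with each control period).
- viewer.read_camera(name): name is "scene" or "side" or "wrist"; returns the picture (384x512x3 uint8, blue, green, red); there is no depth.
- viewer.camera_params(name): a dict with "fov_y" (degrees; the focal length in pixels is half the picture's height over the tangent of half this angle, whatever the lens; pixels are square), "cx", "cy" (the principal point, pixels), "k1" (the pictures are not rectified: a ray, as slopes to the right and down, at radius r is drawn at 1 + k1 r^2 times it, then the intrinsics apply), "xyz" and "attitude" of the camera in the world; the wrist camera has in their place "hand_eye" (4x4, takes a point from camera to tool coordinates, whose origin is the TCP and whose axes are the flange's). Camera axes: x right, y up, looking along -z (the intrinsics and any distortion apply to the point x, -y, -z); pixel columns grow to the right and rows downward; lengths in m; the calibration is good to about 2 mm. A picture is of the moment at which its call begins: read the wrist's pose just before it. camera_params takes no time and is no camera call.
- sign_off(): hands the job in; it is judged then, once.
Trained networks look in the newest picture that a camera, given by its name, has taken for a name from the list of things; names that differ only in an ending like _2 or _b are one class to them, and where a whole thing is asked for, a point or a joint stands for the part that bears it (a point fixed in the world has none). Each returns a list of dicts, best first, with "confidence" (0 to 1); they miss things now and then, are a little off and sometimes report something else, mostly with a low value. They report only what shows in the picture. A call takes as long as a camera call.
- viewer.look_for(camera, name): "extent" ([left, top, width, height] as shares, 0 to 1, of the picture: columns of its width, rows of its height, round what is visible of it).
- viewer.outline_of(camera, name): "mask" (384x512 bool, what is visible of it) and "extent" ([left, top, width, height] as shares, 0 to 1, of the picture: columns of its width, rows of its height, round what is visible of it).
- viewer.pinpoint(camera, name): "xy" ([column, row] as shares, 0 to 1, of the picture: columns of its width, rows of its height: a listed point, or the origin of a listed thing).
The state is a dict: "time": time; "qpos": joint angles; "dq": joint speeds; "joint_efforts": joint torques, N m; "eef_pos": TCP position; "tcp_rot": TCP orientation; "contact_force": force on the tool from outside, world axes, zero at the start; "wrist_torque": the same for the moment, N m; "opening": opening from 0.0 (shut) to 1.0 (fully open); "finger_force": force on a finger pad.
Only numpy, scipy, OpenCV 4.12 (cv2) and the standard library are available. Lean on these libraries where they do the work, as an engineer would, in place of code of your own. Each camera call takes 0.05 s, during which the arm holds its last target. There are 200 camera calls.

## Task

The three aluminium housings on this quality bench stand on each other's inspection trays: move each one to the tray whose brass profile plate has the same outline (round, oblong or square), standing upright in the middle of the nest, one housing to a nest, using the empty transfer tray as the free spot on the way. Set each housing down gently rather than dropping it, and never put one down on the bench itself. Leave the bottle, the air blower and the loupe where they are.

Things in the scene. Friction and masses are not known exactly. Their poses are not given: they have to be found in the camera images.
- round_center (a point): Loose plain aluminium housing, an upright round cylinder of 38 mm diameter, 56 mm tall, about 0.2 kg, with a small dark port in its flat top. This point is its centre, half-way up (28 mm above its foot); z up. At the start it stands in the nest of a tray that belongs to another housing.
- oblong_center (a point): Loose plain aluminium housing, an upright block of oblong outline, 60 x 28 mm, 56 mm tall, about 0.2 kg, with a small dark port in its flat top. This point is its centre, half-way up (28 mm above its foot); z up, x along its long side. At the start it stands in the nest of a tray that belongs to another housing.
- square_center (a point): Loose plain aluminium housing, an upright block of square outline, 46 x 46 mm, 56 mm tall, about 0.2 kg, with a small dark port in its flat top. This point is its centre, half-way up (28 mm above its foot); z up, x and y square to its sides; four tiny dark dots at the top's corners. At the start it stands in the nest of a tray that belongs to another housing.
- tray_round_nest (a point): Fixed green tray, 161 x 98 mm, 14 mm thick, with a nest: a flat black square, 84 x 84 mm, inside a green lip 3 mm high, 5 mm wide. This point is the centre of the nest's floor, 14 mm above the bench; z up, x along the tray to its profile plate, a brass plate 6 mm thick fixed 80 mm from this point, its outline round, 38 mm diameter. The trays' places vary.
- tray_oblong_nest (a point): Fixed green tray, 161 x 98 mm, 14 mm thick, with a nest: a flat black square, 84 x 84 mm, inside a green lip 3 mm high, 5 mm wide. This point is the centre of the nest's floor, 14 mm above the bench; z up, x along the tray to its profile plate, a brass plate 6 mm thick fixed 80 mm from this point, its outline oblong, 60 x 28 mm with its long side across the tray. The trays' places vary.
- tray_square_nest (a point): Fixed green tray, 161 x 98 mm, 14 mm thick, with a nest: a flat black square, 84 x 84 mm, inside a green lip 3 mm high, 5 mm wide. This point is the centre of the nest's floor, 14 mm above the bench; z up, x along the tray to its profile plate, a brass plate 6 mm thick fixed 80 mm from this point, its outline square, 46 x 46 mm. The trays' places vary.
- tray_transfer_nest (a point): The transfer tray: a green plastic tray fixed to the bench, 98 x 98 mm, 14 mm thick, with the same kind of nest (84 x 84 mm, 3 mm lip) but no brass plate; empty at the start. This point is the centre of the nest's floor, 14 mm above the bench; z up.
- squeeze_bottle: Bystander: white bottle with yellow cap, 50 mm diameter, 110 mm tall, beyond the trays. Origin at the centre of its foot.
- air_blower: Bystander: blue rubber air blower, a bulb of 64 mm diameter with a nozzle pointing up, 85 mm tall, beyond the trays. Origin at the centre of its foot.
- loupe: Bystander: black eye loupe, 34 mm diameter, 34 mm tall, beyond the trays. Origin at the centre of its foot.

How it is judged:
On the way:
1. one of the housings has been set down, upright and released, in the middle of the transfer tray's nest (((horizontal distance between round_center and tray_transfer_nest below 0.015 m and height (world z) of round_center below 0.047 m and angle between round_center's own z axis and vertical below 0.1 rad and linear speed of round_housing below 0.02 m/s and contact force between round_housing and the fingers below 0.1 N) or (horizontal distance between oblong_center and tray_transfer_nest below 0.015 m and height (world z) of oblong_center below 0.047 m and angle between oblong_center's own z axis and vertical below 0.1 rad and linear speed of oblong_housing below 0.02 m/s and contact force between oblong_housing and the fingers below 0.1 N) or (horizontal distance between square_center and tray_transfer_nest below 0.015 m and height (world z) of square_center below 0.047 m and angle between square_center's own z axis and vertical below 0.1 rad and linear speed of square_housing below 0.02 m/s and contact force between square_housing and the fingers below 0.1 N))), for 0.2 s.
At the end, for the whole second after the job is handed in: Each housing stands upright (within 0.1 rad), flat on the floor of the nest of the tray with its own outline, its centre within 15 mm of the nest's centre horizontally, released and at rest (horizontal distance between round_center and tray_round_nest below 0.015 m and height (world z) of each of round_center, oblong_center, square_center below 0.047 m and angle between each of round_center, oblong_center, square_center's own z axis and vertical below 0.1 rad and linear speed of each of round_housing, oblong_housing, square_housing below 0.02 m/s and contact force between each of round_housing, oblong_housing, square_housing and the fingers below 0.1 N and horizontal distance between oblong_center and tray_oblong_nest below 0.015 m and horizontal distance between square_center and tray_square_nest below 0.015 m); the robot touches nothing.
It fails at once if a housing is put or falls on the bench (height (world z) of any of round_center, oblong_center, square_center below 0.032 m).
It fails at once if a housing is dropped (it moves faster than 0.5 m/s, a fall of some 13 mm, with no finger touching it) ((contact force between round_housing and the fingers below 0.05 N and linear speed of round_housing above 0.5 m/s) or (contact force between oblong_housing and the fingers below 0.05 N and linear speed of oblong_housing above 0.5 m/s) or (contact force between square_housing and the fingers below 0.05 N and linear speed of square_housing above 0.5 m/s)).
It fails at once if the bottle, the air blower or the loupe is moved by more than 20 mm (distance of any of squeeze_bottle, air_blower, loupe from where it was at the start of the episode above 0.02 m).
It also fails if it takes over 118 s, if anything falls off the work surface, if the arm or the gripper's body presses on something with over 40 N, if the wrist force passes 120 N, or if a joint passes its speed limit or range.

## Working session

There is one attempt and no reset: what is moved stays moved. The work goes in short steps, Python scripts to look and compute and a shell command to move; the robot and the scene stay as the last step left them, time stands still between calls to the robot, and variables do not carry over. Pictures are saved under pics/ and viewed, at most 14 in all, crops included, and the job is handed in when it is done.

```bash
mkdir -p pics
cat > h.py <<'E'
import numpy as np, cv2
from scipy.spatial.transform import Rotation as R
from plant import get_state, viewer, sign_off, ctrl
def cam(name, st=None):
    p=viewer.camera_params(name)
    f=192/np.tan(np.radians(p['fov_y'])/2)
    if 'hand_eye' in p:
        st=st or get_state()
        T=np.eye(4);T[:3,:3]=R.from_quat(st['tcp_rot']).as_matrix();T[:3,3]=st['eef_pos']
        T=T@np.array(p['hand_eye'])
    else:
        T=np.eye(4);a=np.array(p['attitude'])
        T[:3,:3]=R.from_quat(a).as_matrix() if a.size==4 else a.reshape(3,3);T[:3,3]=p['xyz']
    return p,f,T
def unproj(c,uv,z):
    p,f,T=c
    K=np.array([[f,0,p['cx']],[0,f,p['cy']],[0,0,1]])
    s=cv2.undistortPoints(np.array([[uv]],float),K,np.array([p['k1'],0,0,0,0.]))[0,0]
    d=T[:3,:3]@np.array([s[0],-s[1],-1]);o=T[:3,3]
    return o+d*(z-o[2])/d[2]
E
python3 - <<'E'
from h import *
for n in('scene','side','wrist'):
    cv2.imwrite(f'pics/{n}0.png',viewer.read_camera(n)); print(n,viewer.camera_params(n))
print(get_state())
Z=dict(round_center=.042,oblong_center=.042,square_center=.042,tray_round_nest=.014,tray_oblong_nest=.014,tray_square_nest=.014,tray_transfer_nest=.014,squeeze_bottle=0,air_blower=0,loupe=0)
for n in('scene','side'):
    c=cam(n)
    for k,z in Z.items():
        for r in viewer.pinpoint(n,k)[:2]:
            uv=np.array(r['xy'])*[512,384]
            print(n,k,round(r['confidence'],2),uv.round(),unproj(c,uv,z).round(3))
E
```

```text
scene {'fov_y': 57.583522685614795, 'cx': 254.37301124032075, 'cy': 190.32179192331395, 'k1': -0.09062084456723746, 'xyz': array([1.35938464, 0.24592559, 0.61872963]), 'attitude': array([0.2661121 , 0.37335081, 0.71302949, 0.53045497])}
side {'fov_y': 54.88664905781607, 'cx': 255.36396964993227, 'cy': 191.42330819928318, 'k1': -0.046339482920246325, 'xyz': array([ 0.57770688, -0.49177581,  0.69340198]), 'attitude': array([ 0.3126263 , -0.005417  , -0.01872774,  0.94967612])}
wrist {'fov_y': 61.83107845885633, 'cx': 254.12802598498106, 'cy': 195.20890912195895, 'k1': -0.09099235602827592, 'hand_eye': array([[-5.28169462e-04,  9.64025452e-01,  2.65809423e-01,
         6.80020554e-02],
       [ 9.99999642e-01,  6.84803773e-04, -4.96592605e-04,
        -1.38323567e-04],
       [-6.60755206e-04,  2.65809066e-01, -9.64025468e-01,
        -1.39747662e-01],
       [ 0.00000000e+00,  0.00000000e+00,  0.00000000e+00,
         1.00000000e+00]])}
{'time': 0.15, 'qpos': array([-1.50006491e-01,  2.87017670e-01,  1.57784130e+00,  1.31597611e-05,
        1.27862443e+00, -1.49993760e-01]), 'dq': arra
[... 1085 characters left out ...]
0.188 0.   ]
scene air_blower 0.93 [189. 231.] [ 0.757 -0.133  0.   ]
scene loupe 0.47 [221. 236.] [ 0.752 -0.045  0.   ]
side round_center 0.56 [193. 234.] [ 0.464 -0.112  0.042]
side oblong_center 0.74 [199. 105.] [0.458 0.28  0.042]
side square_center 0.75 [178. 320.] [ 0.449 -0.286  0.042]
side tray_round_nest 0.77 [184. 328.] [ 0.456 -0.291  0.014]
side tray_oblong_nest 0.93 [197. 239.] [ 0.47  -0.109  0.014]
side tray_square_nest 0.71 [199. 114.] [0.455 0.277 0.014]
side tray_transfer_nest 0.74 [229. 157.] [0.535 0.119 0.014]
side squeeze_bottle 0.56 [317. 144.] [0.761 0.166 0.   ]
side air_blower 0.58 [334. 247.] [ 0.757 -0.132 -0.   ]
side loupe 0.7 [319. 209.] [ 0.738 -0.035  0.   ]
```

View pics/scene0.png

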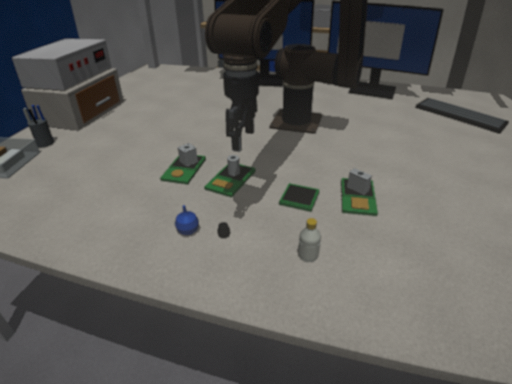

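View pics/side0.png

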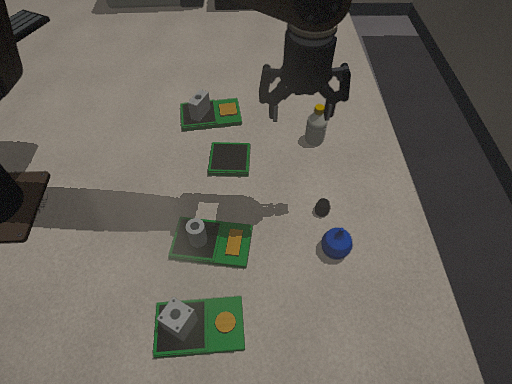

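The scene and side views agree: oblong housing stands on the square tray (side ~199,105), round on the oblong tray (193,234), square on the round tray (178,320), and the transfer tray is at (229,157). The plan is oblong → transfer, square → square tray, round → round tray, oblong → oblong tray. I'll go above the oblong first.

```bash
python3 -m handwheel '[[[0.085,0.0236,-0.0181,0,0],[0.085,0.0236,-0.0181,0,0],[0.085,0.0236,-0.0181,0,0],[0.085,0.0236,-0.0181,0,0],[0.085,0.0236,-0.0181,0,0],[0.085,0.0236,-0.0181,0,0],[0.085,0.0236,-0.0181,0,0],[0.085,0.0236,-0.0181,0,0],[0.085,0.0236,-0.0181,0,0],[0.085,0.0236,-0.0181,0,0],[0.085,0.0236,-0.0181,0,0],[0.085,0.0236,-0.0181,0,0]]]' 40
python3 -m handwheel '[[[0.085,0,0,0,0],[0.085,0,0,0,0],[0.085,0,0,0,0]]]'
cat > look.py <<'E'
import sys
from h import *
# usage: look.py picname name...
st=get_state(); c=cam('wrist',st)
im=viewer.read_camera('wrist')
if sys.argv[1]!='-': cv2.imwrite(f'pics/{sys.argv[1]}.png',im)
print('t',round(st['time'],2),'tcp',st['eef_pos'].round(4),'Rz',R.from_quat(st['tcp_rot']).as_matrix().round(3).tolist())
for k in sys.argv[2:]:
    z=.042 if 'center' in k else .014
    for r in viewer.pinpoint('wrist',k)[:2]:
        uv=np.array(r['xy'])*[512,384]; w=unproj(c,uv,z)
        print(k,round(r['confidence'],2),uv.round(),w.round(4),'tool',(R.from_quat(st['tcp_rot']).inv().apply(w-st['eef_pos'])).round(4))
E
python3 look.py w1 oblong_center tray_square_nest
```

```text
time: 2.15
eef_pos: [0.4568, 0.2842, 0.2316]
tcp_rot: [0.707, 0.707, 0.0, 0.0]
contact_force: [-0.0, -0.0, -0.4]
opening: 0.993
finger_force: 0.0
time: 2.4
eef_pos: [0.4581, 0.283, 0.2315]
tcp_rot: [0.707, 0.707, 0.0, 0.0]
contact_force: [0.2, -0.7, 0.7]
opening: 0.996
finger_force: 0.0
t 2.4 tcp [0.4581 0.283  0.2315] Rz [[-0.0, 1.0, 0.001], [1.0, 0.0, -0.0], [-0.0, 0.001, -1.0]]
oblong_center 0.66 [252. 174.] [0.4562 0.2829 0.042 ] tool [-1.000e-04 -2.000e-03  1.895e-01]
tray_square_nest 0.95 [250. 170.] [0.4541 0.2822 0.014 ] tool [-0.0008 -0.0041  0.2175]
```

View pics/w1.png

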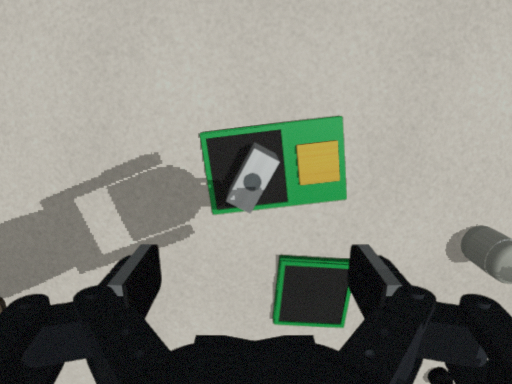

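The wrist view shows the oblong housing at about (252,178), turned roughly 60° from image horizontal, with the transfer nest at (313,292). I'll fit a silhouette to get its pose and yaw.

```bash
cat > fit.py <<'E'
import sys
from h import *
from scipy.optimize import minimize
# usage: fit.py kind foot_z  -> centre, yaw, moves
kind=sys.argv[1]; foot=float(sys.argv[2])
st=get_state(); p,f,T=cam('wrist',st); viewer.read_camera('wrist')
r=viewer.outline_of('wrist',kind+'_center')
for q in r[:2]: print(round(q['confidence'],2),np.round(q['extent'],2))
m=r[0]['mask'].astype(np.uint8)
K=np.array([[f,0,p['cx']],[0,f,p['cy']],[0,0,1]]);D=np.array([p['k1'],0,0,0,0.])
if kind=='round':
    a=np.linspace(0,2*np.pi,40); base=.019*np.c_[np.cos(a),np.sin(a)]
else:
    hx,hy={'oblong':(.03,.014),'square':(.023,.023)}[kind]; base=np.array([[hx,hy],[-hx,hy],[-hx,-hy],[hx,-hy]])
def sil(v):
    c,s=np.cos(v[2]),np.sin(v[2]); b=base@np.array([[c,s],[-s,c]])+v[:2]
    P=np.vstack([np.c_[b,np.full(len(b),z)] for z in(foot,foot+.056)])
    C=(P-T[:3,3])@T[:3,:3]*[1,-1,-1]
    uv=cv2.projectPoints(C,np.zeros(3),np.zeros(3),K,D)[0][:,0]
    o=np.zeros_like(m); cv2.fillConvexPoly(o,np.round(cv2.convexHull(uv.astype(np.float32))*16).astype(np.int32),1,shift=4); return o
def cost(v):
    o=sil(v); return 1-(o&m).sum()/(o|m).sum()
ys,xs=np.nonzero(m); c0=unproj((p,f,T),(xs.mean(),ys.mean()),foot+.03)[:2]
best=min((minimize(cost,[*c0,y],method='Nelder-Mead',options=dict(initial_simplex=np.array([[*c0,y]]*4)+np.vstack([np.zeros(3),np.diag([.006,.006,.2])]))) for y in np.radians(np.arange(0,180,30))),key=lambda r:r.fun)
x,y,yaw=best.x; M=R.from_quat(st['tcp_rot']).as_matrix()
fy=np.degrees(np.arctan2(M[1,1],M[0,1]))
print('t',round(st['time'],2),'tcp',st['eef_pos'].round(4),'centre',best.x[:2].round(4),'yaw',round(np.degrees(yaw)%180,1),'tool y heading',round(fy,1),'IoU',round(1-best.fun,3),
 'shift tool',(M.T@(np.array([x,y,foot+.034])-st['eef_pos'])).round(4))
E
python3 fit.py oblong .014; python3 look.py - tray_transfer_nest
python3 -c "
from plant import *
print(get_state()['qpos'].round(3),ctrl.pinch_z)"
```

```text
0.72 [0.44 0.37 0.1  0.19]
t 2.55 tcp [0.4586 0.2824 0.2314] centre [0.4563 0.281 ] yaw 62.4 tool y heading -0.1 IoU 0.95 shift tool [-0.0013 -0.0023  0.1834]
t 2.65 tcp [0.4584 0.2824 0.2313] Rz [[0.002, 1.0, -0.0], [1.0, -0.002, -0.0], [-0.0, -0.0, -1.0]]
tray_transfer_nest 0.97 [317. 297.] [0.5385 0.1158 0.014 ] tool [-0.1664  0.0804  0.2173]
[ 0.364 -0.016  1.912 -0.     1.245  0.365] 0.0187
```

```bash
python3 -m handwheel '[[[0.085,-0.0013,-0.002,0,0],[0.085,0,0,0.01,6.9],[0.085,0,0,0.02,6.9],[0.085,0,0,0.02,6.9],[0.085,0,0,0.02,6.9],[0.085,0,0,0.03,0],[0.085,0,0,0.03,0],[0.085,0,0,0.03,0],[0.085,0,0,0.02,0],[0.085,0,0,0.015,0],[0.085,0,0,0.007,0],[0.085,0,0,0,0]]]' 40
python3 -m handwheel '[[[0,0,0,0,0],[0,0,0,0,0],[0,0,0,0,0],[0,0,0,0,0],[0,0,0,0,0],[0,0,0,0,0],[0,0,0,0,0],[0,0,0,0,0],[0,0,0,0,0],[0,0,0,0,0]]]' 40
```

```text
time: 3.75
eef_pos: [0.4544, 0.2812, 0.0275]
tcp_rot: [0.855, 0.518, -0.002, -0.0]
contact_force: [-0.2, -0.7, 0.6]
opening: 0.997
finger_force: 0.0
time: 4.58
eef_pos: [0.4566, 0.2823, 0.0305]
tcp_rot: [0.855, 0.518, 0.001, 0.0]
contact_force: [-0.7, -0.6, 5.4]
opening: 0.322
finger_force: 40.4
```

```bash
python3 -m handwheel '[[[0,0,0,-0.01,0],[0,0,0,-0.025,0],[0,0,0,-0.025,0],[0,-0.0136,0.0187,0,0],[0,-0.0136,0.0187,0,0],[0,-0.0136,0.0187,0,0],[0,-0.0136,0.0187,0,0],[0,-0.0136,0.0187,0,0],[0,-0.0136,0.0187,0,0],[0,-0.0136,0.0187,0,0],[0,-0.0134,0.0187,0,0],[0,0,0,0,0]]]' 40
python3 -m handwheel '[[[0,0,0,0,0],[0,0,0,0,0]]]'; python3 look.py w2 tray_transfer_nest oblong_center
```

```text
time: 5.58
eef_pos: [0.5394, 0.1133, 0.0894]
tcp_rot: [0.856, 0.517, 0.0, 0.001]
contact_force: [0.7, 0.5, -1.1]
opening: 0.323
finger_force: 40.0
time: 5.75
eef_pos: [0.5372, 0.1166, 0.0888]
tcp_rot: [0.855, 0.518, -0.001, -0.001]
contact_force: [0.3, 1.0, -1.6]
opening: 0.324
finger_force: 40.0
t 5.75 tcp [0.5372 0.1166 0.0888] Rz [[0.464, 0.886, -0.002], [0.886, -0.464, 0.0], [-0.0, -0.002, -1.0]]
oblong_center 0.67 [256. 265.] [0.5239 0.0892 0.042 ] tool [-0.0305  0.001   0.0468]
```

View pics/w2.png

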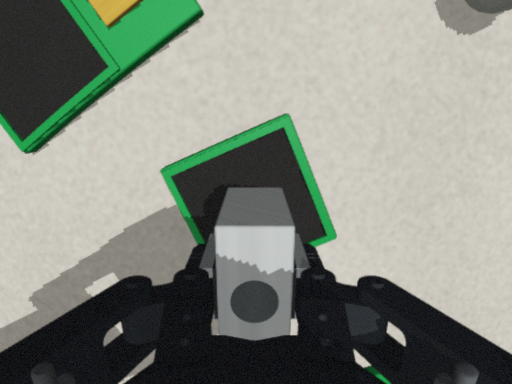

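The oblong is held square between the pads. The transfer tray's outer corners show at (162,171), (288,115) and (336,237), so I'll use the diagonal for its centre.

Run:
```python
from h import *
c=cam('wrist'); a=unproj(c,(162,171),.017);b=unproj(c,(336,237),.017);d=unproj(c,(288,115),.017)
print((a+b)/2,np.linalg.norm(a-d),np.linalg.norm(b-d),get_state()['eef_pos'])
```

```text
[0.53637483 0.12049641 0.017     ] 0.09183598936863704 0.09236084699471156 [0.53725997 0.11724449 0.08904141]
```

```bash
python3 -m handwheel '[[[0,0.0015,-0.002,0.01,0],[0,0,0,0.02,0],[0,0,0,0.015,0],[0,0,0,0.008,0],[0,0,0,0.004,0],[0,0,0,0.002,0],[0,0,0,0.001,0],[0,0,0,0,0],[0,0,0,0,0]]]' 40
python3 -m handwheel '[[[0.085,0,0,0,0],[0.085,0,0,0,0],[0.085,0,0,0,0],[0.085,0,0,0,0],[0.085,0,0,0,0],[0.085,0,0,0,0],[0.085,0,0,0,0],[0.085,0,0,0,0]]]'
python3 -m handwheel '[[[0.085,0,0,-0.01,0],[0.085,0,0,-0.025,0],[0.085,0,0,-0.035,0],[0.085,0,0,-0.035,-6.9],[0.085,0,0,-0.035,-6.9],[0.085,0,0,-0.035,-6.9],[0.085,0,0,-0.025,-6.9],[0.085,0,0,0,0],[0.085,0,0,0,0]]]'
python3 fit.py oblong .014; python3 look.py - tray_transfer_nest tray_oblong_nest
```

```text
time: 6.65
eef_pos: [0.537, 0.119, 0.0305]
tcp_rot: [0.855, 0.518, -0.0, -0.0]
contact_force: [-4.0, 0.6, 5.8]
opening: 0.325
finger_force: 40.8
time: 7.32
eef_pos: [0.537, 0.1186, 0.0293]
tcp_rot: [0.855, 0.518, 0.0, -0.0]
contact_force: [0.9, -0.2, 0.3]
opening: 0.993
finger_force: 0.0
time: 8.07
eef_pos: [0.5381, 0.1187, 0.2325]
tcp_rot: [0.707, 0.707, 0.002, 0.002]
contact_force: [0.7, -1.2, -1.0]
opening: 0.989
finger_force: 0.0
0.97 [0.44 0.36 0.11 0.19]
t 8.07 tcp [0.5381 0.1187 0.2325] centre [0.5367 0.1179] yaw 61.6 tool y heading -0.1 IoU 0.956 shift tool [-0.0008 -0.0025  0.1845]
t 8.17 tcp [0.5362 0.1186 0.2285] Rz [[0.001, 1.0, -0.002], [1.0, -0.001, -0.0], [-0.0, -0.002, -1.0]]
tray_transfer_nest 0.81 [253. 168.] [0.5352 0.1202 0.014 ] tool [ 0.0016 -0.0007  0.2145]
tray_oblong_nest 0.65 [205. 334.] [ 0.47   -0.1026  0.014 ] tool [-0.2212 -0.0656  0.2146]
```

Oblong is centred on the transfer nest to within about 3 mm. Next is the square housing.

```bash
python3 -m handwheel '[[[0.085,-0.0338,-0.0075,0,0],[0.085,-0.0338,-0.0075,0,0],[0.085,-0.0338,-0.0075,0,0],[0.085,-0.0338,-0.0075,0,0],[0.085,-0.0338,-0.0075,0,0],[0.085,-0.0338,-0.0075,0,0],[0.085,-0.0338,-0.0075,0,0],[0.085,-0.0338,-0.0075,0,0],[0.085,-0.0338,-0.0075,0,0],[0.085,-0.0338,-0.0075,0,0],[0.085,-0.0338,-0.0075,0,0],[0.085,-0.0338,-0.0075,0,0]]]'
python3 -m handwheel '[[[0.085,0,0,0,0],[0.085,0,0,0,0],[0.085,0,0,0,0]]]'
python3 fit.py square .014; python3 look.py w3 tray_round_nest square_center
```

```text
time: 9.32
eef_pos: [0.4458, -0.2882, 0.2279]
tcp_rot: [0.707, 0.707, 0.0, -0.001]
contact_force: [0.6, 0.3, -0.1]
opening: 0.999
finger_force: 0.0
time: 9.57
eef_pos: [0.4466, -0.2863, 0.2281]
tcp_rot: [0.707, 0.707, 0.0, -0.001]
contact_force: [0.1, -0.1, 0.2]
opening: 0.992
finger_force: 0.0
0.56 [0.44 0.37 0.12 0.17]
t 9.57 tcp [ 0.4466 -0.2863  0.2281] centre [ 0.4477 -0.2826] yaw 58.7 tool y heading -0.0 IoU 0.961 shift tool [0.0033 0.0014 0.1801]
t 9.67 tcp [ 0.4471 -0.2857  0.2287] Rz [[-0.001, 1.0, -0.001], [1.0, 0.001, 0.001], [0.001, -0.001, -1.0]]
square_center 0.57 [255. 172.] [ 0.4479 -0.2822  0.042 ] tool [0.0033 0.001  0.1867]
```

View pics/w3.png

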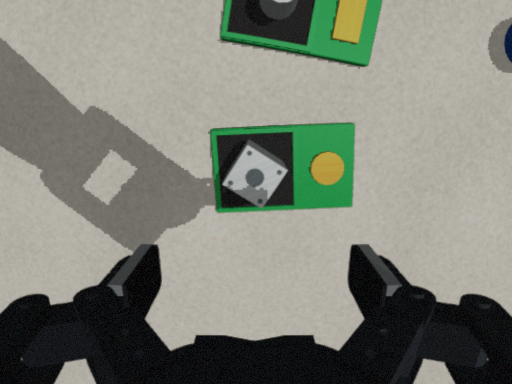

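The square sits at (255,173) on the round tray, with the round brass plate at (328,168). Its top dots are at about (250,153), (280,172), (261,201) and (230,183). By eye its yaw looks different from the fit, so I'll check with the dots.

Run:
```python
from h import *
c=cam('wrist'); im=cv2.imread('pics/w3.png')
cv2.imwrite('pics/w3c.png',cv2.resize(im[120:225,200:365],None,fx=4.8,fy=4.8,interpolation=cv2.INTER_CUBIC))
P=[unproj(c,q,.070)[:2] for q in((250,153),(280,172),(261,201),(230,183))]
for i in range(4):
    e=P[(i+1)%4]-P[i]; print(np.linalg.norm(e).round(4),np.degrees(np.arctan2(e[1],e[0])).round(1)%90)
print(np.mean(P,0))
```

```text
0.0337 57.6
0.0338 58.099999999999994
0.0348 59.0
0.0346 56.3
[ 0.44839643 -0.2826823 ]
```

View pics/w3c.png

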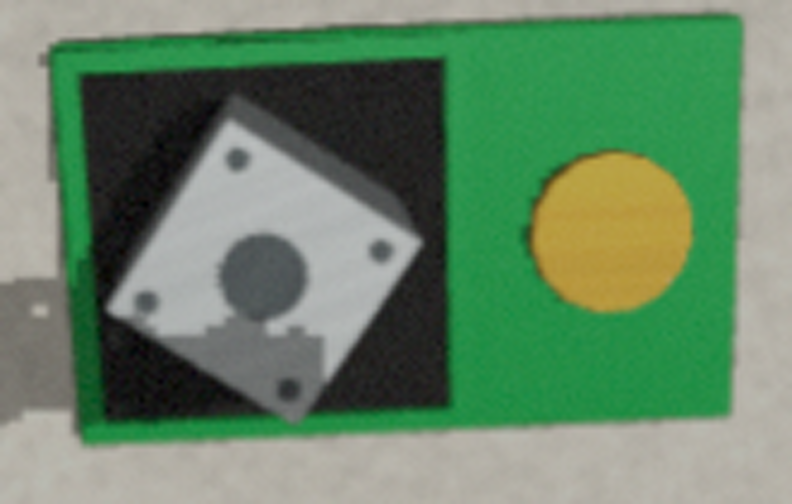

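The crop shows four dots and gives a yaw of 58°, which confirms the fit. The round nest's floor corners are at about (217,135), (292,132), (294,205) and (222,207).

```bash
python3 - <<'E'
from h import *
c=cam('wrist')
print(np.mean([unproj(c,q,.015) for q in((217.1,135.2),(292.3,132.1),(293.8,204.6),(221.7,207.1))],0))
E
python3 -m handwheel '[[[0.085,0.003,0.001,0,0],[0.085,0,0,0.01,6.4],[0.085,0,0,0.02,6.4],[0.085,0,0,0.02,6.4],[0.085,0,0,0.02,6.4],[0.085,0,0,0.03,6.4],[0.085,0,0,0.03,0],[0.085,0,0,0.03,0],[0.085,0,0,0.02,0],[0.085,0,0,0.013,0],[0.085,0,0,0.0065,0],[0.085,0,0,0,0]]]' 40
python3 -m handwheel '[[[0,0,0,0,0],[0,0,0,0,0],[0,0,0,0,0],[0,0,0,0,0],[0,0,0,0,0],[0,0,0,0,0],[0,0,0,0,0],[0,0,0,0,0]]]' 40
```

```text
[ 0.44973549 -0.28685879  0.015     ]
time: 10.82
eef_pos: [0.4473, -0.2827, 0.0283]
tcp_rot: [0.874, 0.485, -0.0, -0.002]
contact_force: [-0.1, 0.8, -0.9]
opening: 0.995
finger_force: 0.0
time: 11.48
eef_pos: [0.4489, -0.2847, 0.0314]
tcp_rot: [0.875, 0.485, 0.0, 0.001]
contact_force: [-0.2, -0.3, 6.8]
opening: 0.534
finger_force: 42.9
```

```bash
python3 -m handwheel '[[[0,0,0,-0.01,0],[0,0,0,-0.02,0],[0,0,0,-0.025,-6.4],[0,0,0,-0.03,-6.4],[0,0,0,-0.03,-6.4],[0,0,0,-0.015,-6.4],[0,0,0,0,-6.4],[0,0.02,0.004,0,0],[0,0.035,0.01,0,0],[0,0.039,0.01,0,0],[0,0.039,0.01,0,0],[0,0.039,0.01,0,0]]]' 60
python3 -m handwheel '[[[0,0.039,0.006,0,0],[0,0.039,0.005,0,0],[0,0.039,0.001,0,0],[0,0.039,0,0,0],[0,0.039,-0.005,0,0],[0,0.039,-0.009,0,0],[0,0.039,-0.01,0,0],[0,0.039,-0.01,0,0],[0,0.039,-0.009,0,0],[0,0.03,-0.005,0,0],[0,0.012,-0.0015,0,0],[0,0,0,0,0]]]'
python3 -m handwheel '[[[0,0,0,0,0],[0,0,0,0,0]]]'; python3 look.py w4 tray_square_nest
```

```text
time: 12.48
eef_pos: [0.4914, -0.1102, 0.1596]
tcp_rot: [0.708, 0.707, -0.0, -0.0]
contact_force: [1.3, -0.3, -1.7]
opening: 0.531
finger_force: 61.9
time: 13.48
eef_pos: [0.4533, 0.2831, 0.1596]
tcp_rot: [0.706, 0.708, -0.0, -0.0]
contact_force: [0.2, -0.4, -1.3]
opening: 0.534
finger_force: 61.9
time: 13.65
eef_pos: [0.4545, 0.2799, 0.1595]
tcp_rot: [0.707, 0.707, -0.001, 0.0]
contact_force: [-0.7, 0.6, -1.3]
opening: 0.532
finger_force: 61.9
t 13.65 tcp [0.4545 0.2799 0.1595] Rz [[0.001, 1.0, -0.001], [1.0, -0.001, -0.001], [-0.001, -0.001, -1.0]]
tray_square_nest 0.87 [254. 182.] [0.4547 0.2816 0.014 ] tool [0.0018 0.0003 0.1455]
```

View pics/w4.png

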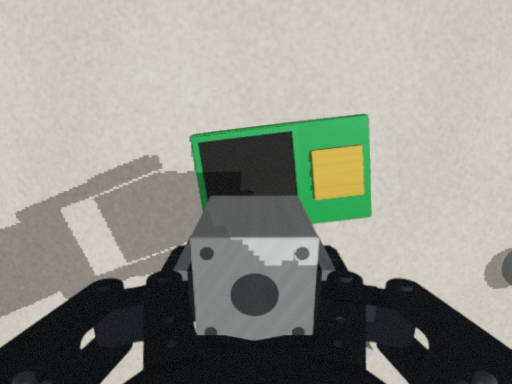

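The square is held square in the pads, above the square nest (nest at ~254,182). I'll set it down, release, rise, and go to the round housing.

```bash
python3 -m handwheel '[[[0,0.001,0,0.015,0],[0,0,0,0.03,0],[0,0,0,0.03,0],[0,0,0,0.025,0],[0,0,0,0.015,0],[0,0,0,0.008,0],[0,0,0,0.004,0],[0,0,0,0.002,0],[0,0,0,0.001,0],[0,0,0,0,0],[0,0,0,0,0]]]'
python3 -m handwheel '[[[0.085,0,0,0,0],[0.085,0,0,0,0],[0.085,0,0,0,0],[0.085,0,0,0,0],[0.085,0,0,0,0],[0.085,0,0,0,0],[0.085,0,0,0,0],[0.085,0,0,0,0]]]'
python3 -m handwheel '[[[0.085,0,0,-0.01,0],[0.085,0,0,-0.025,0],[0.085,0,0,-0.035,0],[0.085,0,0,-0.035,0],[0.085,0,0,-0.035,0],[0.085,0,0,-0.035,0],[0.085,0,0,-0.025,0],[0.085,0,0,0,0],[0.085,0,0,0,0]]]'
python3 fit.py square .014; python3 look.py - tray_square_nest
python3 -m handwheel '[[[0.085,-0.025,0.004,0,0],[0.085,-0.035,0.004,0,0],[0.085,-0.035,0.004,0,0],[0.085,-0.035,0.004,0,0],[0.085,-0.035,0.004,0,0],[0.085,-0.035,0.004,0,0],[0.085,-0.035,0.004,0,0],[0.085,-0.035,0,0,0],[0.085,-0.035,-0.004,0,0],[0.085,-0.035,-0.006,0,0],[0.085,-0.035,-0.004,0,0],[0.085,-0.018,-0.004,0,0]]]'
python3 -m handwheel '[[[0.085,0,0,0,0],[0.085,0,0,0,0],[0.085,0,0,0,0]]]'
python3 fit.py round .014; python3 look.py w5 round_center tray_oblong_nest
```

```text
time: 14.67
eef_pos: [0.4558, 0.2822, 0.0315]
tcp_rot: [0.707, 0.707, 0.001, 0.001]
contact_force: [-0.5, -1.5, 3.4]
opening: 0.528
finger_force: 62.4
time: 15.33
eef_pos: [0.4544, 0.2821, 0.0297]
tcp_rot: [0.707, 0.707, -0.0, -0.0]
contact_force: [-0.2, 0.6, 0.3]
opening: 0.995
finger_force: 0.0
time: 16.08
eef_pos: [0.4555, 0.2825, 0.2329]
tcp_rot: [0.707, 0.707, 0.003, 0.001]
contact_force: [-0.6, 0.4, -0.5]
opening: 0.996
finger_force: 0.0
0.66 [0.45 0.39 0.09 0.14]
t 16.08 tcp [0.4555 0.2825 0.2329] centre [0.4565 0.2841] yaw 0.2 tool y heading 0.0 IoU 0.94 shift tool [0.0012 0.     0.1849]
t 16.18 tcp [0.4538 0.2818 0.229 ] Rz [[-0.0, 1.0, -0.002], [1.0, 0.0, -0.001], [-0.001, -0.002, -1.0]]
time: 17.28
eef_pos: [0.4633, -0.1138, 0.2282]
tcp_rot: [0.708, 0.706, -0.001, -0.001]
contact_force: [0.2, 0.6, 0.3]
opening: 0.993
finger_force: 0.0
time: 17.53
eef_pos: [0.4641, -0.1103, 0.2287]
tcp_rot: [0.707, 0.707, -0.0, -0.001]
contact_force: [-0.2, 0.1, 0.3]
opening: 0.996
finger_force: 0.0
0.61 [0.48 0.4  0.08 0.11]
t 17.53 tcp [ 0.4641 -0.1103  0.2287] centre [ 0.4708 -0.1086] yaw 63.4 tool y heading -0.0 IoU 0.89 shift tool [0.0014 0.0071 0.1807]
t 17.63 tcp [ 0.4644 -0.1098  0.2292] Rz [[-0.002, 1.0, -0.001], [1.0, 0.002, 0.001], [0.001, -0.001, -1.0]]
round_center 0.88 [263. 171.] [ 0.4733 -0.1061  0.042 ] tool [0.0036 0.0092 0.1872]
tray_oblong_nest 0.58 [256. 166.] [ 0.4661 -0.1054  0.014 ] tool [0.0042 0.0019 0.2152]
```

View pics/w5.png

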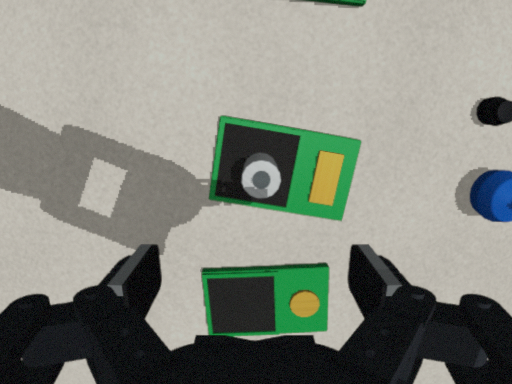

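The round housing's top is centred at about (261,177) on the oblong tray. The oblong nest corners are near (226,124), (300,136), (288,207) and (215,196), and the empty round nest is near (241,305).

Run:
```python
from h import *
c=cam('wrist')
print(get_state()['eef_pos'],'round',unproj(c,(261,177.5),.070))
print('oblong nest',np.mean([unproj(c,q,.015) for q in((226,124),(300,136),(288,207),(215,196))],0))
print('round nest',np.mean([unproj(c,q,.015) for q in((208,280),(273,277),(275,332),(211,334))],0))
```

```text
[ 0.46460256 -0.10997614  0.22971042] round [ 0.47115185 -0.10696949  0.07      ]
oblong nest [ 0.46813891 -0.10655459  0.015     ]
round nest [ 0.44887053 -0.28842496  0.015     ]
```

```bash
python3 -m handwheel '[[[0.085,0.003,0.0065,0,0],[0.085,0,0,0.015,0],[0.085,0,0,0.03,0],[0.085,0,0,0.035,0],[0.085,0,0,0.035,0],[0.085,0,0,0.03,0],[0.085,0,0,0.025,0],[0.085,0,0,0.018,0],[0.085,0,0,0.008,0],[0.085,0,0,0.003,0],[0.085,0,0,0,0],[0.085,0,0,0,0]]]' 50
python3 -m handwheel '[[[0,0,0,0,0],[0,0,0,0,0],[0,0,0,0,0],[0,0,0,0,0],[0,0,0,0,0],[0,0,0,0,0],[0,0,0,0,0],[0,0,0,0,0],[0,0,0,0,0]]]' 50
python3 -m handwheel '[[[0,0,0,-0.01,0],[0,0,0,-0.02,0],[0,0,0,-0.02,0],[0,0,0,-0.01,0],[0,-0.02,-0.002,0,0],[0,-0.03,-0.004,0,0],[0,-0.04,-0.005,0,0],[0,-0.04,-0.005,0,0],[0,-0.03,-0.003,0,0],[0,-0.0205,-0.0025,0,0],[0,0,0,0,0],[0,0,0,0,0]]]'
python3 look.py w6 tray_round_nest
```

```text
time: 18.78
eef_pos: [0.4722, -0.1083, 0.032]
tcp_rot: [0.707, 0.707, 0.0, 0.001]
contact_force: [-0.4, 0.2, -0.0]
opening: 0.995
finger_force: 0.0
time: 19.53
eef_pos: [0.4716, -0.1083, 0.0317]
tcp_rot: [0.707, 0.707, 0.0, 0.001]
contact_force: [-0.7, 1.0, 6.1]
opening: 0.431
finger_force: 50.1
time: 20.53
eef_pos: [0.4488, -0.289, 0.0903]
tcp_rot: [0.708, 0.706, 0.0, -0.001]
contact_force: [-0.1, -0.1, -2.6]
opening: 0.431
finger_force: 50.3
t 20.53 tcp [ 0.4488 -0.289   0.0903] Rz [[0.002, 1.0, -0.001], [1.0, -0.002, 0.001], [0.001, -0.001, -1.0]]
tray_round_nest 0.96 [254. 201.] [ 0.4485 -0.285   0.014 ] tool [ 0.0039 -0.0003  0.0763]
```

View pics/w6.png

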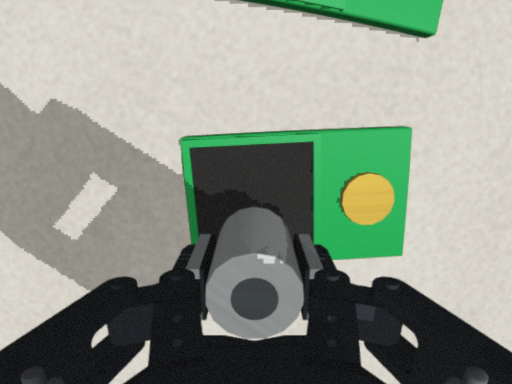

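The round is upright in the grip over the round nest (nest ~253,200). I'll lower it, release, rise and go back to the oblong on the transfer tray.

```bash
python3 -m handwheel '[[[0,0.001,0,0.015,0],[0,0,0,0.02,0],[0,0,0,0.012,0],[0,0,0,0.007,0],[0,0,0,0.003,0],[0,0,0,0.002,0],[0,0,0,0.001,0],[0,0,0,0,0],[0,0,0,0,0]]]'
python3 -m handwheel '[[[0.085,0,0,0,0],[0.085,0,0,0,0],[0.085,0,0,0,0],[0.085,0,0,0,0],[0.085,0,0,0,0],[0.085,0,0,0,0],[0.085,0,0,0,0],[0.085,0,0,0,0]]]'
python3 -m handwheel '[[[0.085,0,0,-0.01,0],[0.085,0,0,-0.025,0],[0.085,0,0,-0.035,0],[0.085,0,0,-0.035,0],[0.085,0,0,-0.035,0],[0.085,0,0,-0.035,0],[0.085,0,0,-0.025,0],[0.085,0,0,0,0],[0.085,0,0,0,0]]]'
python3 fit.py round .014; python3 look.py - tray_round_nest
python3 -m handwheel '[[[0.085,0.034,0.0073,0,0],[0.085,0.034,0.0073,0,0],[0.085,0.034,0.0073,0,0],[0.085,0.034,0.0073,0,0],[0.085,0.034,0.0073,0,0],[0.085,0.034,0.0073,0,0],[0.085,0.034,0.0073,0,0],[0.085,0.034,0.0073,0,0],[0.085,0.034,0.0073,0,0],[0.085,0.034,0.0073,0,0],[0.085,0.034,0.0073,0,0],[0.085,0.032,0.0073,0,0]]]'
python3 -m handwheel '[[[0.085,0,0,0,0],[0.085,0,0,0,0],[0.085,0,0,0,0]]]'
python3 fit.py oblong .014; python3 look.py - tray_oblong_nest
```

```text
time: 21.38
eef_pos: [0.4503, -0.288, 0.0318]
tcp_rot: [0.707, 0.707, 0.0, 0.001]
contact_force: [0.2, 1.0, -0.6]
opening: 0.435
finger_force: 50.4
time: 22.05
eef_pos: [0.4495, -0.2875, 0.0308]
tcp_rot: [0.707, 0.707, 0.0, -0.0]
contact_force: [-0.0, -0.1, -0.1]
opening: 0.992
finger_force: 0.0
time: 22.8
eef_pos: [0.4503, -0.2882, 0.2338]
tcp_rot: [0.707, 0.707, 0.0, 0.003]
contact_force: [0.3, -0.4, -0.8]
opening: 0.996
finger_force: 0.0
0.63 [0.47 0.4  0.07 0.13]
t 22.8 tcp [ 0.4503 -0.2882  0.2338] centre [ 0.4507 -0.2888] yaw 69.6 tool y heading 0.0 IoU 0.905 shift tool [ 1.000e-04 -3.000e-04  1.858e-01]
t 22.9 tcp [ 0.4489 -0.2869  0.23  ] Rz [[0.0, 1.0, -0.001], [1.0, -0.0, 0.001], [0.001, -0.001, -1.0]]
time: 24.0
eef_pos: [0.5363, 0.1205, 0.229]
tcp_rot: [0.707, 0.707, -0.001, -0.001]
contact_force: [0.0, 0.2, 0.5]
opening: 0.997
finger_force: 0.0
time: 24.25
eef_pos: [0.5364, 0.1184, 0.2293]
tcp_rot: [0.707, 0.707, -0.001, -0.001]
contact_force: [-0.3, -0.1, 0.4]
opening: 0.99
finger_force: 0.0
0.79 [0.45 0.37 0.1  0.18]
t 24.25 tcp [0.5364 0.1184 0.2293] centre [0.5367 0.1185] yaw 64.9 tool y heading 0.0 IoU 0.915 shift tool [0.0002 0.0009 0.1813]
t 24.35 tcp [0.5367 0.1176 0.23  ] Rz [[0.001, 1.0, -0.002], [1.0, -0.001, -0.0], [-0.0, -0.002, -1.0]]
tray_oblong_nest 0.55 [201. 336.] [ 0.465  -0.1079  0.014 ] tool [-0.2254 -0.071   0.2162]
```

```bash
python3 -m handwheel '[[[0.085,0,0,0.01,6.9],[0.085,0,0,0.02,6.9],[0.085,0,0,0.03,6.9],[0.085,0,0,0.03,6.9],[0.085,0,0,0.03,0],[0.085,0,0,0.03,0],[0.085,0,0,0.025,0],[0.085,0,0,0.015,0],[0.085,0,0,0.007,0],[0.085,0,0,0.003,0],[0.085,0,0,0,0],[0.085,0,0,0,0]]]' 50
python3 -m handwheel '[[[0,0,0,0,0],[0,0,0,0,0],[0,0,0,0,0],[0,0,0,0,0],[0,0,0,0,0],[0,0,0,0,0],[0,0,0,0,0],[0,0,0,0,0],[0,0,0,0,0],[0,0,0,0,0]]]' 50
python3 -m handwheel '[[[0,0,0,-0.01,0],[0,0,0,-0.02,0],[0,0,0,-0.02,0],[0,0,0,-0.01,0],[0,0,0,0,-6.9],[0,0,0,0,-6.9],[0,0,0,0,-6.9],[0,0,0,0,-6.9],[0,0,0,0,0]]]'
python3 -m handwheel '[[[0,-0.015,-0.005,0,0],[0,-0.025,-0.008,0,0],[0,-0.035,-0.01,0,0],[0,-0.035,-0.01,0,0],[0,-0.035,-0.01,0,0],[0,-0.035,-0.01,0,0],[0,-0.025,-0.009,0,0],[0,-0.015,-0.005,0,0],[0,-0.005,-0.002,0,0],[0,0,0,0,0],[0,0,0,0,0]]]'
python3 look.py w7 tray_oblong_nest
```

```text
time: 25.45
eef_pos: [0.5382, 0.1183, 0.0322]
tcp_rot: [0.855, 0.518, 0.001, 0.001]
contact_force: [0.2, 0.4, 0.8]
opening: 0.995
finger_force: 0.0
time: 26.28
eef_pos: [0.5374, 0.1186, 0.0314]
tcp_rot: [0.855, 0.518, 0.0, 0.0]
contact_force: [-1.4, 0.3, 5.2]
opening: 0.322
finger_force: 50.1
time: 27.03
eef_pos: [0.5364, 0.1184, 0.0901]
tcp_rot: [0.706, 0.708, -0.001, -0.0]
contact_force: [-0.6, 0.1, -2.5]
opening: 0.32
finger_force: 49.5
time: 27.95
eef_pos: [0.468, -0.106, 0.0906]
tcp_rot: [0.708, 0.706, 0.0, -0.0]
contact_force: [0.1, 0.4, -2.4]
opening: 0.323
finger_force: 49.5
t 27.95 tcp [ 0.468  -0.106   0.0906] Rz [[0.002, 1.0, -0.0], [1.0, -0.002, 0.001], [0.001, -0.0, -1.0]]
```

View pics/w7.png

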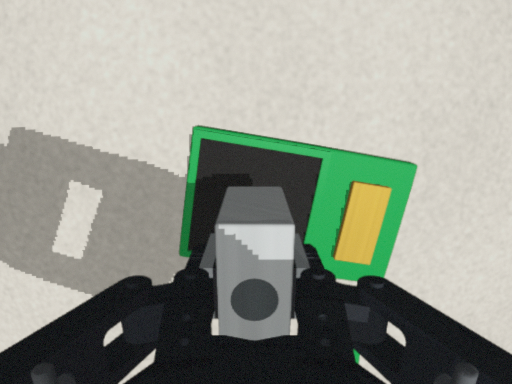

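The oblong is over the oblong nest (plate at ~363,223), with the nest roughly centred under it. I'll lower it, release, rise and check all three.

```bash
python3 -m handwheel '[[[0,0,-0.001,0.015,0],[0,0,0,0.02,0],[0,0,0,0.012,0],[0,0,0,0.007,0],[0,0,0,0.003,0],[0,0,0,0.002,0],[0,0,0,0.001,0],[0,0,0,0,0],[0,0,0,0,0]]]'
python3 -m handwheel '[[[0.085,0,0,0,0],[0.085,0,0,0,0],[0.085,0,0,0,0],[0.085,0,0,0,0],[0.085,0,0,0,0],[0.085,0,0,0,0],[0.085,0,0,0,0],[0.085,0,0,0,0]]]'
python3 -m handwheel '[[[0.085,0,0,-0.01,0],[0.085,0,0,-0.025,0],[0.085,0,0,-0.035,0],[0.085,0,0,-0.035,0],[0.085,0,0,-0.035,0],[0.085,0,0,-0.035,0],[0.085,0,0,-0.025,0],[0.085,0,0,0,0],[0.085,0,0,0,0]]]'
python3 fit.py oblong .014; python3 look.py w8 tray_oblong_nest
python3 - <<'E'
from h import *
cv2.imwrite('pics/side1.png',viewer.read_camera('side'))
E
```

```text
time: 28.8
eef_pos: [0.4678, -0.1067, 0.0316]
tcp_rot: [0.707, 0.707, 0.0, 0.001]
contact_force: [0.8, -0.6, -2.0]
opening: 0.319
finger_force: 49.7
time: 29.47
eef_pos: [0.4671, -0.1065, 0.0308]
tcp_rot: [0.707, 0.707, -0.0, -0.0]
contact_force: [-0.9, 0.1, -0.2]
opening: 0.994
finger_force: 0.0
time: 30.22
eef_pos: [0.468, -0.1069, 0.2336]
tcp_rot: [0.707, 0.707, 0.001, 0.002]
contact_force: [-0.0, -0.2, -1.2]
opening: 0.994
finger_force: 0.0
0.87 [0.46 0.37 0.07 0.18]
t 30.22 tcp [ 0.468  -0.1069  0.2336] centre [ 0.4684 -0.1073] yaw 91.4 tool y heading 0.0 IoU 0.954 shift tool [ 0.     -0.0006  0.1856]
t 30.32 tcp [ 0.4664 -0.1061  0.23  ] Rz [[-0.0, 1.0, -0.001], [1.0, 0.0, 0.001], [0.001, -0.001, -1.0]]
tray_oblong_nest 0.9 [253. 170.] [ 0.4654 -0.1071  0.014 ] tool [-0.0011 -0.0007  0.216 ]
```

View pics/w8.png

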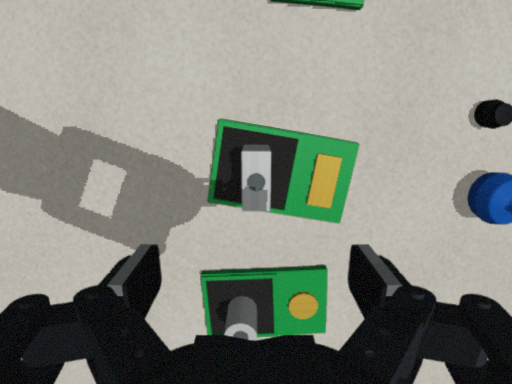

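View pics/side1.png

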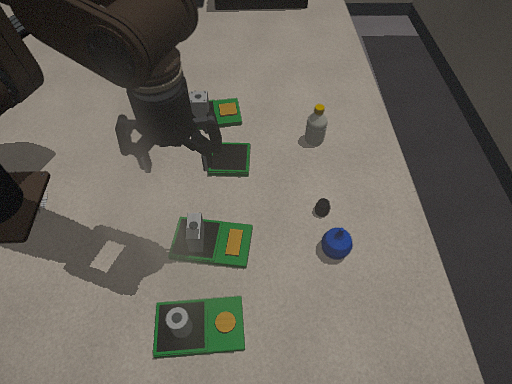

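The pictures show the oblong on the oblong tray (side ~195,232), the round on the round tray (~178,320) and the square on the square tray (~200,103). All are upright and centred, and the bottle, blower and loupe have not moved.

```bash
python3 -c "
from plant import *
print(sign_off())"
```

```text
the job is handed in; nothing more can be done
None
```

The job is handed in: all three housings stand upright, each within about 4 mm of the middle of its matching nest by camera, after about 30 s of robot time; `sign_off` returned no verdict.

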